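# Find the toy wheel's high spot against the pointer

## Robot

A 6-joint arm with a two-finger parallel gripper is mounted at the origin on the work surface. World frame = base frame: x ahead of the robot, y to its left, z up, the work surface at z = 0. Lengths are in m, angles in rad, forces in N, time in s.
With the tool pointing down it reaches from about 0.35 to 0.775 m from the base axis. Payload 5.5 kg.
Tool frame: the origin (TCP) lies at the very end of the fingers, on their centre line; the grasp point (between the pads) lies 19 mm behind it; z points along the fingers, y is the line along which they close (so a half turn about z gives the same grasp; the last joint's range is limited). The gripper opens to 85 mm and grips with 20 to 120 N. Pads are 22 mm wide; open, the fingers measure 114 mm over their backs; the gripper's body (76 mm by 85 mm) begins 54 mm behind the grasp point. The pads swing forward as they close: fully open they stand 13 mm farther back than shut.
Start: joints at [-1.34, 0.313, 0.046, 1.304, 0, 1.431], TCP at [0.208, -0.536, 0.231] pointing down, gripper open.
Joint ranges: [-2.76, 2.76], [-0.86, 1.69], [-1.03, 1.26], [-2.2, 2.34], [-1.47, 1.5], [-3.14, 3.14]. Speed limits (rad/s): [2.57, 2.57, 3.14, 3.14, 3.14, 3.14].

## Interface

Orientations are given as a unit quaternion [w, x, y, z].
In Python, from workcell import env, imaging, ticket gives the robot as it stands. The module is installed in compiled form; this text tells all that it offers.
- The arm moves only by the tool apply_moves, never from a script. Its argument "rows" is a list of rows, each an object with "xyz": the shift along the tool's x, y, z in mm, a list of three; "turn": the turn, a rotation vector about the tool's x, y, z in rad, a list of three; "grip": the opening, from 0 (shut) to 1 (fully open). A call has 1 to 12 rows; each row is the pose to reach, as a shift and turn from the pose commanded when the call began, along the tool's axes at that moment; what a row does not reach only later rows make up. A row lasts 1/12 s, in which the tool goes at most 41.7 mm and 7.16 degrees, less where a joint would pass 70% of its speed; a pose out of reach is approached as far as the arm can. A call with a gripper value outside its range is refused whole. The fingers move at their own pace and stop on an object; "force" is the grip in N (left out, the last holds). Time passes only in rows, so rows that repeat a pose let the fingers close. It gives the time, the measured TCP pose, the force, the opening and the grip force at its end, in the units of the state.
- env.get_state(): the state, without advancing time (a new reading comes with each control period).
- imaging.read_camera(name): name is "side" or "top"; returns a dict with "color" (420x560x3 uint8, blue, green, red), "z_map" (420x560 float32, m along the optical axis (not along the pixel's ray), 0 where there is no reading), "camera_matrix" (3x3 intrinsics, pixels), "view" (4x4, takes a point from world to camera coordinates). Camera axes: x right, y down, z forward; pixel columns grow to the right and rows downward; lengths in m; the calibration is good to about 2 mm. A picture is of the moment at which its call begins.
- ticket.hand_in(): hands the job in; it is judged then, once.
The state is a dict: "clock": time; "joint_pos": joint angles; "qvel": joint speeds; "tau": joint torques, N m; "tcp_pos": TCP position; "orientation": TCP orientation; "wrist_force": force on the tool from outside, world axes, zero at the start; "ft_torque": the same for the moment, N m; "finger_gap": finger opening in m; "grip_force": force on a finger pad.
Only numpy, scipy, OpenCV 4.12 (cv2) and the standard library are available. Lean on these libraries where they do the work, as an engineer would, in place of code of your own. Each camera call takes 0.05 s, during which the arm holds its last target. There are 200 camera calls.

## Task

The beech toy wheel on the little bamboo stand has one high spot on its rim. Gently fold the pointer arm down onto its stop, then turn the wheel slowly by its knob to feel for the high spot pushing on the pointer, and leave the wheel standing with the very top of the high spot at the pointer, the arm still down. Let go, and leave the things in the organiser where they are.

Things in the scene. Friction and masses are not known exactly. Their poses are not given: they have to be found in the camera images.
- stand: Fixed bamboo stand, a board 130 (x) x 235 (y, -75 to +160) x 20 mm. Origin on the table under the wheel's axle; z is the axle, up. The pointer stands on its +y side, aimed at the axle. Two hinge cheeks (30 mm over all, 47 mm high) at y 127 to 147 mm; the arm's stop at y 102 to 114 mm. With the arm down nothing but the knob is higher than 55 mm.
- wheel: Flat beech toy wheel lying level, radius 65 mm with its rim, 32 to 50 mm above the table (hub nut to 55). Origin on the axle at its underside, z up; the knob lies towards its own -y. The rim, carried round firmly by the wheel, has one rounded high spot, 3.5 mm high, tip radius 20 mm. Where it lies relative to the knob is unknown and differs each time; it starts over 0.6 rad from the pointer.
- axle (a point): Point on the wheel's axle at the top of its hub nut, 55 mm above the table. The knob starts within 1.2 rad of the stand's -y (away from the pointer). The wheel turns without end either way, with a steady bearing drag of about 0.12 N m (2 to 3 N at the knob). Let go, it stays where it is, on the high spot too.
- knob_grip (a point): Point on the axis of the wheel's upright beech knob, 80 mm above the table, a good height to grip. The knob is a cylinder 16 mm across, 55 to 95 mm above the table, spinning freely on its own axis, 40 mm from the axle; its foot can slide 5 mm in or out along a radial slot in the wheel.
- meeting (a point): Fixed point on the stand, 66 mm from the axle along its +y, 41 mm up, where the lowered pointer's foot meets the rim. The plain rim clears the foot by 1 mm; only the high spot (over some 0.18 rad either side of its top) touches. Going up it the push needed at the knob grows to about 11 N some 0.05 rad before the top, is about 8 N at the top and 3 N 0.1 rad past it: the same from either side.
- pointer: The pointer: a beech bar 10 x 10 mm with a 6 mm steel foot at its end, reaching 71 mm from its hinge. Origin on the hinge axis, 137 mm from the axle along the stand's +y, 41 mm above the table; its own -y runs along the bar to the foot. The foot is sprung along the bar (some 4 N per mm): at the very top of the high spot wheel and foot press on each other with about 11 N.
- press_spot (a point): Point on the top face of the pointer bar, 40 mm from the hinge, where it can be pressed down from above. The arm starts raised by 0.5 to 0.9 rad from level and stays where it is left (friction 0.06 N m: about 2 N pushes it down). Down on its stop it is level, its top face 46 mm above the table. It is delicate: keep well under 25 N.
- organiser: Fixed square bamboo organiser 240 x 240 mm, walls 50 mm high, with four slots; origin under its centre. Its hinged lid stands open on the side away from the wheel stand.
- pacifier: Loose pacifier, 42 mm across, 33 mm high, in a slot of the organiser; origin at its underside. Leave alone.
- clipper: Loose plastic nail clipper, 62 mm long, in a slot of the organiser; origin at its underside. Leave alone.
- jar: Loose glass jar with clasp, 60 mm across, 73 mm high, in a slot of the organiser; origin at its underside. Leave alone.
- spoon: Loose beech teething spoon, 115 mm long, in a slot of the organiser; origin under its middle. Leave alone.

How it is judged:
By the outcome, as a careful person would: the job done as asked, in the order asked, and still so for the second after the job is handed in, with the robot touching nothing.
It also fails if it takes over 72 s, if anything falls off the work surface, if the arm or the gripper's body presses on something with over 40 N, if the wrist force passes 120 N, or if a joint passes its speed limit or range.

## Working session

There is one attempt and no reset: what is moved stays moved. The work goes in short steps, Python scripts to look and compute and a tool call to move; the robot and the scene stay as the last step left them, time stands still between calls to the robot, and variables do not carry over. Pictures are saved under pics/ and viewed, at most 10 in all, crops included, and the job is handed in when it is done.

Besides the shell and the picture viewer there is one more tool, called after "Request:" by a JSON object that holds its "api" and its "payload", one argument or row to a line. apply_moves: Moves the arm, as the interface text tells. Its arguments: {"type":"object","properties":{"rows":{"type":"array"},"force":{"type":"number"}},"required":["rows"]}

```bash
mkdir -p pics; cat > h.py <<'E'
import numpy as np, cv2
from workcell import env, imaging, ticket
def cam(n):
    d=imaging.read_camera(n); return d
def pts(d):
    K=d["camera_matrix"];z=d["z_map"];v,u=np.indices(z.shape)
    P=np.stack([(u-K[0,2])/K[0,0]*z,(v-K[1,2])/K[1,1]*z,z],-1)
    T=np.linalg.inv(d["view"]); W=P@T[:3,:3].T+T[:3,3]; W[z==0]=np.nan; return W
def ray(d,u,v,h):
    K=d["camera_matrix"];T=np.linalg.inv(d["view"])
    r=T[:3,:3]@np.array([(u-K[0,2])/K[0,0],(v-K[1,2])/K[1,1],1]);o=T[:3,3]
    return o+r*(h-o[2])/r[2]
E
python3 - <<'E'
from h import *
for n in("top","side"):
    d=cam(n); cv2.imwrite(f"pics/{n}0.png",d["color"]); np.savez(f"{n}0.npz",**d)
    T=np.linalg.inv(d["view"]);print(n,T[:3,3],T[:3,2],d["camera_matrix"][0])
print(env.get_state())
E
```

```text
top [ 0.43208194 -0.00123486  0.82706435] [ 0.1649549  -0.01015973 -0.98624878] [397.57574568   0.         278.62175719]
side [0.3639489  0.97447707 0.68114592] [ 0.16246871 -0.83570708 -0.52459279] [529.4782894    0.         288.48253162]
{'clock': 0.1, 'joint_pos': array([-1.33959629e+00,  3.13931579e-01,  4.51042969e-02,  1.30360541e+00,
        3.11177624e-05,  1.43119456e+00]), 'qvel': array([ 0.0009457 , -0.00142627,  0.00267013, -0.00142608, -0.00112132,
        0.00148108]), 'tau': array([ 1.94283632e-03, -4.81724811e+01,  2.99243832e+01,  1.28234152e-02,
       -1.31264997e-04, -3.59137402e-06]), 'tcp_pos': array([ 0.2082533 , -0.53547907,  0.23049926]), 'orientation': array([-8.18035766e-04,  9.82862100e-01,  1.84340505e-01, -2.19163435e-05]), 'wrist_force': array([-0.80359686,  0.1504579 ,  0.09253318]), 'ft_torque': array([-0.0104076 , -0.02521846,  0.02472949]), 'grip_force': 0.0, 'finger_gap': 0.08510333276563282}
```

View pics/top0.png

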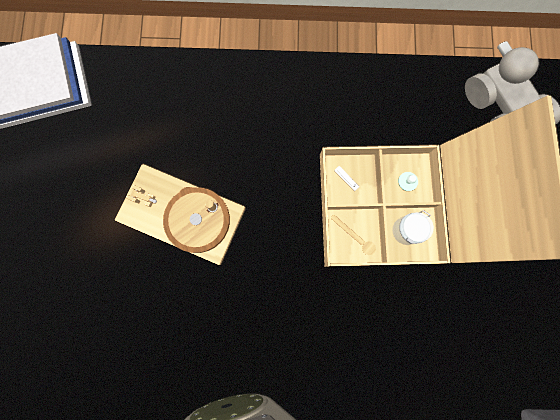

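View pics/side0.png

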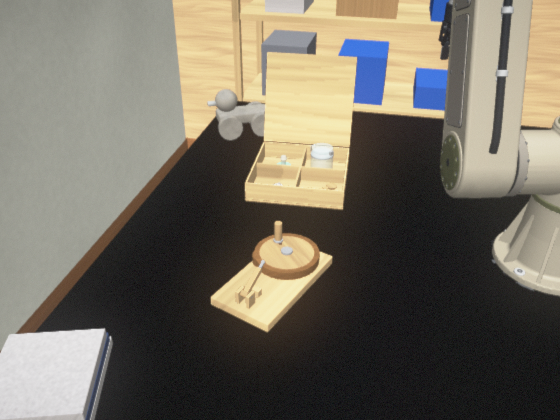

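The top view shows the stand with corners (143,165), (245,207), (219,264), (115,220), the hub nut near (196,219), the knob near (212,208) and the pointer near (145,200). In the side view the knob is at (278,231) and the raised pointer runs from (248,293) to (263,263).

```bash
python3 - <<'E'
from h import *
t=dict(np.load("top0.npz"));s=dict(np.load("side0.npz"))
for n,d in(("top",t),("side",s)):
    W=pts(d)
    m=(W[...,2]>.012)&(W[...,2]<.027)&(W[...,1]>.05)&(W[...,1]<.5)&(W[...,0]>.3)&(W[...,0]<.62)
    c=np.nanmean(W[m],0);r=cv2.minAreaRect((W[m][:,:2]*1000).astype(np.float32));print(n,"board",c,r,cv2.boxPoints(r))
    m=(W[...,2]>.044)&(W[...,2]<.054)&(W[...,1]>.05)&(W[...,1]<.31)&(W[...,0]>.3)&(W[...,0]<.62)
    r=cv2.minEnclosingCircle((W[m][:,:2]*1000).astype(np.float32));print("wheel",m.sum(),r)
    m=(W[...,2]>.062)&(W[...,2]<.11)&(W[...,1]>.05)&(W[...,1]<.45)&(W[...,0]>.3)&(W[...,0]<.62)
    print("high",[(v,u,*np.round(W[v,u]*1000).astype(int)) for v,u in np.argwhere(m)][::3])
for p in((143,165),(245,207),(219,264),(115,220)):print(ray(t,*p,.02))
print("nut",ray(t,196,219,.055))
a=cv2.resize(t["color"][150:275,105:255],None,fx=4,fy=4,interpolation=cv2.INTER_CUBIC)
b=cv2.resize(s["color"][210:330,205:340],None,fx=4,fy=4,interpolation=cv2.INTER_CUBIC)
cv2.imwrite("pics/topc.png",a);cv2.imwrite("pics/sidec.png",b)
E
```

```text
top board [0.54536185 0.21389774 0.01959858] ((543.8485107421875, 192.61190795898438), (234.8784942626953, 129.8813934326172), 68.69300842285156) [[440.6734   106.797165]
 [561.677     59.60283 ]
 [647.0236   278.42664 ]
 [526.02     325.62097 ]]
wheel 3353 ((548.220947265625, 190.06817626953125), 106.35350799560547)
high [(np.int64(194), np.int64(142), np.int64(573), np.int64(257), np.int64(63)), (np.int64(195), np.int64(142), np.int64(571), np.int64(258), np.int64(62)), (np.int64(195), np.int64(145), np.int64(571), np.int64(251), np.int64(65)), (np.int64(196), np.int64(142), np.int64(569), np.int64(257), np.int64(63)), (np.int64(196), np.int64(145), np.int64(569), np.int64(250), np.int64(67)), (np.int64(196), np.int64(148), np.int64(568), np.int64(242), np.int64(73)), (np.int64(197), np.int64(142), np.int64(567), np.int64(257), np.int64(63)), (np.int64(197), np.int64(145), np.int64(566), np.int64(249), np.int64(69)), (np.int64(197), np.int64(148), np.int64(566), np.int64(242), np.int64(74)), (np.int64(197), np.int64(151), np.int64(567), np.int64(238), np.int64(69)), (np.int64(198),
[... 9133 characters left out ...]
275), np.int64(252), np.int64(569), np.int64(254), np.int64(64)), (np.int64(275), np.int64(255), np.int64(564), np.int64(252), np.int64(63)), (np.int64(275), np.int64(258), np.int64(559), np.int64(251), np.int64(63)), (np.int64(276), np.int64(253), np.int64(567), np.int64(256), np.int64(64)), (np.int64(276), np.int64(256), np.int64(562), np.int64(255), np.int64(64)), (np.int64(277), np.int64(253), np.int64(567), np.int64(258), np.int64(63)), (np.int64(278), np.int64(254), np.int64(564), np.int64(259), np.int64(62))]
[0.64253369 0.27486344 0.02      ]
[0.55982065 0.05934112 0.02      ]
[0.44281034 0.10685954 0.02      ]
[0.52586497 0.32215289 0.02      ]
nut [0.52797624 0.15125244 0.055     ]
```

View pics/topc.png

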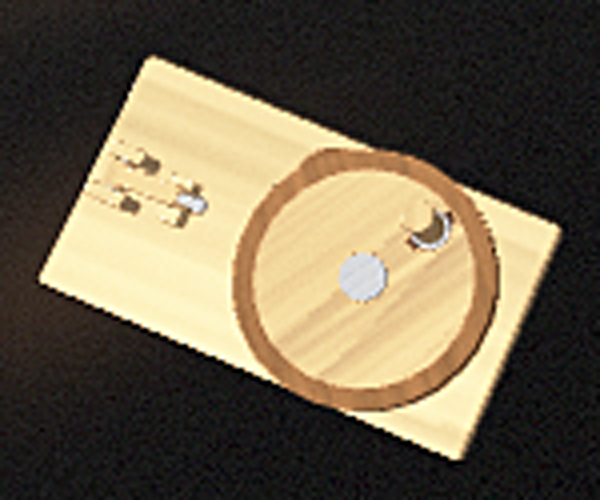

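View pics/sidec.png

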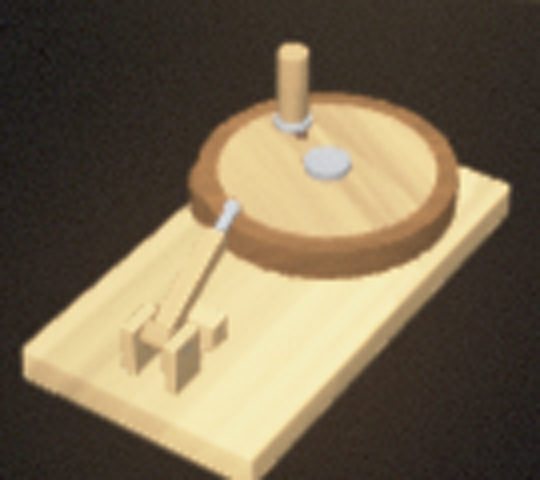

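Top crop: the stand's +y runs at about 68.7°, the knob is at about -52°, and the rim has a faint bump at (312,157), which is about 24° in world terms. Side crop: the pointer is raised, with its steel foot at (230,212). So the axle is near (528,152), the knob near (552,122), the hinge near (578,280) and the press spot near (563,243). I'll move over the press spot by way of clear space, with the fingers shut.

Request:
{"api": "apply_moves", "payload": {
  "rows": [
    {"xyz": [318,-397,-70],"turn": [0,0,-1.38],"grip": 0},
    {"xyz": [318,-397,-70],"turn": [0,0,-1.38],"grip": 0},
    {"xyz": [318,-397,-70],"turn": [0,0,-1.38],"grip": 0},
    {"xyz": [318,-397,-70],"turn": [0,0,-1.38],"grip": 0},
    {"xyz": [318,-397,-70],"turn": [0,0,-1.38],"grip": 0},
    {"xyz": [318,-397,-70],"turn": [0,0,-1.38],"grip": 0},
    {"xyz": [318,-397,-70],"turn": [0,0,-1.38],"grip": 0},
    {"xyz": [318,-397,-70],"turn": [0,0,-1.38],"grip": 0},
    {"xyz": [318,-397,-70],"turn": [0,0,-1.38],"grip": 0},
    {"xyz": [318,-397,-70],"turn": [0,0,-1.38],"grip": 0},
    {"xyz": [318,-397,-70],"turn": [0,0,-1.38],"grip": 0},
    {"xyz": [318,-397,-70],"turn": [0,0,-1.38],"grip": 0}
  ]
}}

```text
clock: 1.1
tcp_pos: [0.3567, -0.0614, 0.2997]
orientation: [0.0, 0.639, 0.769, 0.0]
wrist_force: [0.6, -0.2, -0.1]
finger_gap: 0.0001
grip_force: 0.0
```

```bash
cat >> h.py <<'E'
from scipy.spatial.transform import Rotation as Ro
def go(x,y,z,yaw=np.pi):
    s=env.get_state();R=Ro.from_quat(s["orientation"],scalar_first=True)
    d=R.inv().apply(np.array([x,y,z])-s["tcp_pos"])*1000
    T=Ro.from_matrix(np.array([[np.cos(yaw),np.sin(yaw),0],[np.sin(yaw),-np.cos(yaw),0],[0,0,-1.]]))
    print("xyz",d.round(1),"turn",(R.inv()*T).as_rotvec().round(3),"at",s["tcp_pos"].round(4),"F",s["wrist_force"].round(2),"t",s["clock"],s["joint_pos"].round(2))
E
python3 -c "
from h import *
go(.563,.243,.14)
W=pts(dict(np.load('top0.npz')));c=dict(np.load('top0.npz'))['color'].astype(int)
# rim bump: brown mask outer contour radius vs angle at z~.05
d=dict(np.load('top0.npz'))
m=np.zeros(c.shape[:2],np.uint8);hsv=cv2.cvtColor(d['color'],cv2.COLOR_BGR2HSV)
print(hsv[219,164],hsv[190,200],hsv[180,150])
m=((hsv[...,1]>115)&(hsv[...,2]<200)&(hsv[...,2]>80)).astype(np.uint8);m[:180]=0;m[260:]=0;m[:,:155]=0;m[:,235:]=0
cs=max(cv2.findContours(m,0,1)[0],key=cv2.contourArea)[:,0]
q=np.array([ray(d,*p,.05)[:2] for p in cs.astype(float)])*1000
A=np.c_[2*q,np.ones(len(q))];s=np.linalg.lstsq(A,(q**2).sum(1),rcond=None)[0];print('centre',s[:2])
r=np.hypot(*(q-s[:2]).T);a=np.degrees(np.arctan2(*(q-s[:2]).T[::-1]))
for k in range(-180,180,10):
    i=(a>=k)&(a<k+10); print(k+5,r[i].max().round(1) if i.any() else None,end='; ')
"
```

```text
xyz [261.4 258.7 159.7] turn [ 0.     0.    -1.386] at [ 0.3567 -0.0614  0.2997] F [ 0.64 -0.21 -0.14] t 1.1 [-0.39 -0.12 -0.27  1.42 -0.    0.99]
[ 14 150 158] [ 15 147 165] [ 23  75 247]
centre [528.27875108 152.40499284]
-175 64.6; -165 65.2; -155 65.4; -145 65.8; -135 65.8; -125 65.9; -115 65.5; -105 65.7; -95 65.8; -85 65.2; -75 63.9; -65 64.5; -55 64.9; -45 62.9; -35 64.4; -25 64.9; -15 64.5; -5 64.8; 5 62.9; 15 67.4; 25 68.0; 35 65.5; 45 64.4; 55 64.3; 65 64.6; 75 64.6; 85 64.1; 95 64.4; 105 64.6; 115 64.5; 125 64.2; 135 63.7; 145 64.6; 155 64.3; 165 64.5; 175 64.2;
```

Request:
{"api": "apply_moves", "payload": {
  "rows": [
    {"xyz": [261,259,150],"turn": [0,0,-1.386],"grip": 0},
    {"xyz": [261,259,150],"turn": [0,0,-1.386],"grip": 0},
    {"xyz": [261,259,150],"turn": [0,0,-1.386],"grip": 0},
    {"xyz": [261,259,150],"turn": [0,0,-1.386],"grip": 0},
    {"xyz": [261,259,150],"turn": [0,0,-1.386],"grip": 0},
    {"xyz": [261,259,150],"turn": [0,0,-1.386],"grip": 0},
    {"xyz": [261,259,150],"turn": [0,0,-1.386],"grip": 0},
    {"xyz": [261,259,150],"turn": [0,0,-1.386],"grip": 0},
    {"xyz": [261,259,150],"turn": [0,0,-1.386],"grip": 0},
    {"xyz": [261,259,150],"turn": [0,0,-1.386],"grip": 0},
    {"xyz": [261,259,150],"turn": [0,0,-1.386],"grip": 0},
    {"xyz": [261,259,150],"turn": [0,0,-1.386],"grip": 0}
  ]
}}

```text
clock: 2.1
tcp_pos: [0.5644, 0.2408, 0.1472]
orientation: [-0.002, -0.0, 1.0, -0.001]
wrist_force: [-0.3, -0.3, 0.5]
finger_gap: -0.0004
grip_force: 0.0
```

```bash
python3 -c "
from h import *
go(.563,.243,.047)"
```

```text
xyz [  1.    2.3 100.2] turn [-0.001 -0.003  0.001] at [0.5644 0.2408 0.1472] F [-0.31 -0.32  0.5 ] t 2.1 [ 0.27  0.42  0.    1.15 -0.    0.27]
```

Request:
{"api": "apply_moves", "payload": {
  "rows": [
    {"xyz": [0,1,25],"turn": [0,0,0],"grip": 0},
    {"xyz": [0,1,45],"turn": [0,0,0],"grip": 0},
    {"xyz": [0,1,55],"turn": [0,0,0],"grip": 0},
    {"xyz": [0,1,60],"turn": [0,0,0],"grip": 0},
    {"xyz": [0,1,65],"turn": [0,0,0],"grip": 0},
    {"xyz": [0,1,70],"turn": [0,0,0],"grip": 0},
    {"xyz": [0,1,74],"turn": [0,0,0],"grip": 0},
    {"xyz": [0,1,78],"turn": [0,0,0],"grip": 0},
    {"xyz": [0,1,82],"turn": [0,0,0],"grip": 0},
    {"xyz": [0,1,86],"turn": [0,0,0],"grip": 0},
    {"xyz": [0,1,90],"turn": [0,0,0],"grip": 0},
    {"xyz": [0,1,94],"turn": [0,0,0],"grip": 0}
  ]
}}

```text
clock: 3.1
tcp_pos: [0.5651, 0.2408, 0.0552]
orientation: [0.0, 0.002, 1.0, 0.0]
wrist_force: [0.3, 0.5, 0.4]
finger_gap: -0.0001
grip_force: 0.3
```

```bash
python3 -c "
from h import *
go(.563,.243,.046)"
```

```text
xyz [2.1 2.2 9.2] turn [ 0.     0.    -0.005] at [0.5651 0.2408 0.0552] F [0.26 0.45 0.42] t 3.1 [ 0.27  0.49 -0.13  0.95 -0.    0.28]
```

Request:
{"api": "apply_moves", "payload": {
  "rows": [
    {"xyz": [1,2,2],"turn": [0,0,0],"grip": 0},
    {"xyz": [1,2,4],"turn": [0,0,0],"grip": 0},
    {"xyz": [1,2,6],"turn": [0,0,0],"grip": 0},
    {"xyz": [1,2,7],"turn": [0,0,0],"grip": 0},
    {"xyz": [1,2,7.5],"turn": [0,0,0],"grip": 0},
    {"xyz": [1,2,8],"turn": [0,0,0],"grip": 0}
  ]
}}

```text
clock: 3.6
tcp_pos: [0.564, 0.2428, 0.0474]
orientation: [0.0, 0.002, 1.0, -0.0]
wrist_force: [-0.7, 0.4, 0.8]
finger_gap: -0.0
grip_force: 0.2
```

```bash
python3 -c "
from h import *
go(.563,.243,.046)
d=cam('side');cv2.imwrite('pics/side1.png',cv2.resize(d['color'][200:320,200:360],None,fx=5,fy=5,interpolation=cv2.INTER_CUBIC))"
```

```text
xyz [1.  0.2 1.4] turn [-0.     0.    -0.005] at [0.564  0.2428 0.0474] F [-0.72  0.36  0.81] t 3.6 [ 0.28  0.5  -0.14  0.93 -0.    0.28]
```

View pics/side1.png

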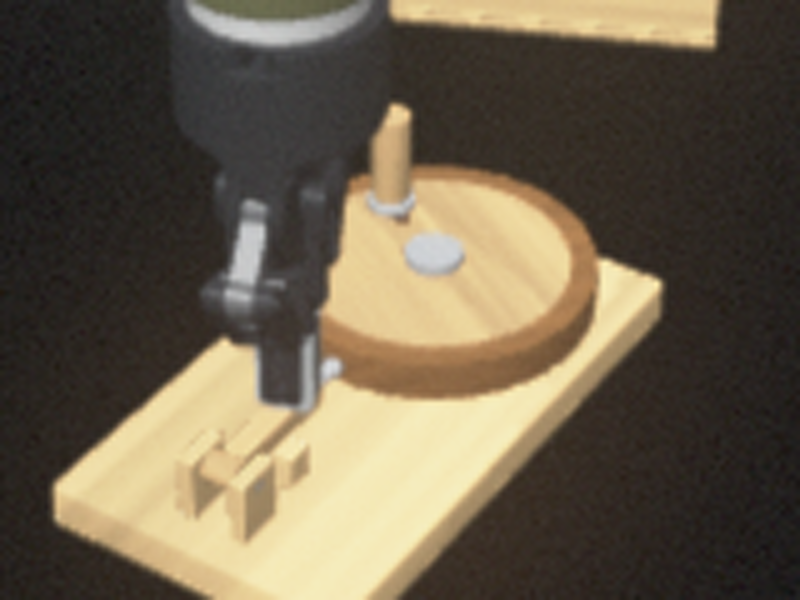

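The crop shows the fingers on the pointer bar, which is nearly level, with the steel foot at (330,368) by the rim. I'll press down to the stop in small steps.

Request:
{"api": "apply_moves", "payload": {
  "rows": [
    {"xyz": [0,0,0.5],"turn": [0,0,0],"grip": 0},
    {"xyz": [0,0,1.0],"turn": [0,0,0],"grip": 0},
    {"xyz": [0,0,1.2],"turn": [0,0,0],"grip": 0},
    {"xyz": [0,0,1.2],"turn": [0,0,0],"grip": 0}
  ]
}}

```text
clock: 3.98
tcp_pos: [0.5641, 0.2427, 0.0463]
orientation: [0.0, 0.002, 1.0, -0.0]
wrist_force: [-0.5, -0.1, -0.7]
finger_gap: 0.0
grip_force: 0.0
```

Request:
{"api": "apply_moves", "payload": {
  "rows": [
    {"xyz": [0,0,0.4],"turn": [0,0,0],"grip": 0},
    {"xyz": [0,0,0.8],"turn": [0,0,0],"grip": 0},
    {"xyz": [0,0,0.8],"turn": [0,0,0],"grip": 0}
  ]
}}

```text
clock: 4.23
tcp_pos: [0.5641, 0.2427, 0.0459]
orientation: [0.0, 0.002, 1.0, -0.0]
wrist_force: [-1.2, -1.4, 4.3]
finger_gap: -0.0001
grip_force: 2.1
```

Request:
{"api": "apply_moves", "payload": {
  "rows": [
    {"xyz": [0,0,0.4],"turn": [0,0,0],"grip": 0},
    {"xyz": [0,0,0.4],"turn": [0,0,0],"grip": 0}
  ]
}}

```text
clock: 4.4
tcp_pos: [0.5641, 0.2427, 0.0458]
orientation: [0.0, 0.002, 1.0, -0.0]
wrist_force: [-1.9, -0.9, 5.5]
finger_gap: -0.0
grip_force: 3.2
```

Request:
{"api": "apply_moves", "payload": {
  "rows": [
    {"xyz": [0,0,-30],"turn": [0,0,0],"grip": 0},
    {"xyz": [0,0,-70],"turn": [0,0,0],"grip": 0},
    {"xyz": [0,0,-105],"turn": [0,0,0],"grip": 1},
    {"xyz": [4,-40,-105],"turn": [0,0,0],"grip": 1},
    {"xyz": [8,-80,-105],"turn": [0,0,0],"grip": 1},
    {"xyz": [12,-121,-105],"turn": [0,0,0],"grip": 1},
    {"xyz": [12,-121,-105],"turn": [0,0,0],"grip": 1},
    {"xyz": [12,-121,-70],"turn": [0,0,0],"grip": 1},
    {"xyz": [12,-121,-40],"turn": [0,0,0],"grip": 1},
    {"xyz": [12,-121,-20],"turn": [0,0,0],"grip": 1},
    {"xyz": [12,-121,-17],"turn": [0,0,0],"grip": 1},
    {"xyz": [12,-121,-17],"turn": [0,0,0],"grip": 1}
  ]
}}

```text
clock: 5.4
tcp_pos: [0.55, 0.1216, 0.0605]
orientation: [-0.002, 0.002, 1.0, -0.0]
wrist_force: [-0.4, 0.4, -0.2]
finger_gap: 0.0853
grip_force: 0.0
```

```bash
python3 -c "
from h import *
go(.552,.122,.061)
d=cam('side');W=pts(d);b=np.concatenate([d['color'][200:320,200:360],cam('top')['color'][160:280,110:270]],1);cv2.imwrite('pics/s2.png',cv2.resize(b,None,fx=2.5,fy=2.5,interpolation=cv2.INTER_CUBIC))"
```

```text
xyz [-2.   0.4 -0.5] turn [-0.    -0.004 -0.005] at [0.55   0.1216 0.0605] F [-0.4   0.43 -0.17] t 5.4 [ 0.08  0.4  -0.26  0.91 -0.    0.08]
```

View pics/s2.png

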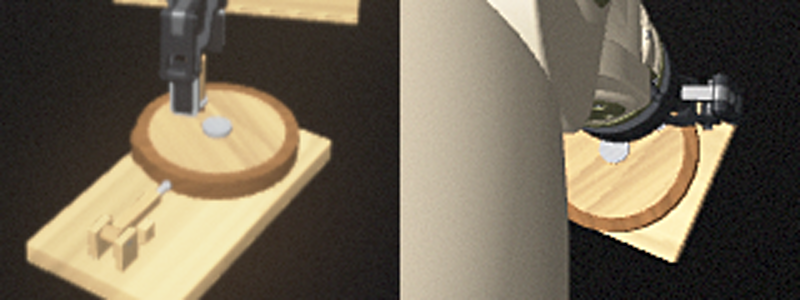

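The pointer is level with its foot at (163,186) beside the rim, and the knob stands between the fingers. Closing now.

Request:
{"api": "apply_moves", "payload": {
  "rows": [
    {"xyz": [-2,0,-1],"turn": [0,0,0],"grip": 0.5},
    {"xyz": [-2,0,-1],"turn": [0,0,0],"grip": 0},
    {"xyz": [-2,0,-1],"turn": [0,0,0],"grip": 0},
    {"xyz": [-2,0,-1],"turn": [0,0,0],"grip": 0},
    {"xyz": [-2,0,-1],"turn": [0,0,0],"grip": 0},
    {"xyz": [-2,0,-1],"turn": [0,0,0],"grip": 0},
    {"xyz": [-2,0,-1],"turn": [0,0,0],"grip": 0}
  ],
  "force": 40
}}

```text
clock: 6.08
tcp_pos: [0.5535, 0.1217, 0.0634]
orientation: [0.0, 0.002, 1.0, -0.0]
wrist_force: [-0.5, -0.9, 3.0]
finger_gap: 0.0146
grip_force: 38.9
```

```bash
python3 -c "
from h import *
s=env.get_state();go(*s['tcp_pos'])
d=np.array(s['tcp_pos'][:2])*1000-[528.2,152.4];print(np.hypot(*d),np.degrees(np.arctan2(d[1],d[0])),s['finger_gap'],s['grip_force'])
# absolute arc points, r=39.5, as tool shifts from present commanded pose
a0=np.arctan2(d[1],d[0])
for k in range(-52,20,4):
    p=np.array([528.2,152.4])+39.5*np.array([np.cos(np.radians(k)),np.sin(np.radians(k))])-s['tcp_pos'][:2]*1000
    print(k,(-p[0]).round(1),p[1].round(1))
"
```

```text
xyz [0. 0. 0.] turn [-0.     0.    -0.005] at [0.5535 0.1217 0.0634] F [-0.51 -0.88  2.95] t 6.0833 [ 0.07  0.4  -0.26  0.91 -0.    0.08]
39.785152870959294 -50.45122317862122 0.01463580785770805 38.91738474369049
-52 1.0 -0.4
-48 -1.1 1.3
-44 -3.1 3.2
-40 -4.9 5.3
-36 -6.6 7.5
-32 -8.2 9.7
-28 -9.5 12.1
-24 -10.8 14.6
-20 -11.8 17.2
-16 -12.6 19.8
-12 -13.3 22.5
-8 -13.8 25.2
-4 -14.1 27.9
0 -14.2 30.7
4 -14.1 33.4
8 -13.8 36.2
12 -13.3 38.9
16 -12.6 41.6
```

Request:
{"api": "apply_moves", "payload": {
  "rows": [
    {"xyz": [-1.1,1.3,0],"turn": [0,0,0],"grip": 0},
    {"xyz": [-3.1,3.2,0],"turn": [0,0,0],"grip": 0},
    {"xyz": [-4.9,5.3,0],"turn": [0,0,0],"grip": 0},
    {"xyz": [-6.6,7.5,0],"turn": [0,0,0],"grip": 0},
    {"xyz": [-8.2,9.7,0],"turn": [0,0,0],"grip": 0},
    {"xyz": [-9.5,12.1,0],"turn": [0,0,0],"grip": 0},
    {"xyz": [-10.8,14.6,0],"turn": [0,0,0],"grip": 0},
    {"xyz": [-11.8,17.2,0],"turn": [0,0,0],"grip": 0},
    {"xyz": [-11.8,17.2,0],"turn": [0,0,0],"grip": 0}
  ]
}}

```text
clock: 6.83
tcp_pos: [0.5659, 0.139, 0.0634]
orientation: [0.0, 0.002, 1.0, -0.0]
wrist_force: [-0.9, -1.3, 5.0]
finger_gap: 0.0147
grip_force: 39.0
```

```bash
cat >> h.py <<'E'
def st():
    s=env.get_state();d=s['tcp_pos'][:2]*1000-[528.2,152.4];a=np.arctan2(d[1],d[0]);F=s['wrist_force'][:2]
    print('t',s['clock'],'r',np.hypot(*d).round(2),'deg',np.degrees(a).round(2),'Ft',(-F[0]*np.sin(a)+F[1]*np.cos(a)).round(2),'Fr',(F[0]*np.cos(a)+F[1]*np.sin(a)).round(2),s['finger_gap'],s['wrist_force'])
    return d,a
E
python3 -c "
from h import *
d,a=st()
for k in range(-20,16,2):
    p=39.5*np.array([np.cos(np.radians(k)),np.sin(np.radians(k))])-39.5*np.array([np.cos(np.radians(-20)),np.sin(np.radians(-20))])
    print(k,(-p[0]).round(1),p[1].round(1))
"
```

```text
t 6.8333 r 39.95 deg -19.53 Ft -1.55 Fr -0.43 0.014670815154427507 [-0.92539626 -1.3141238   4.96622677]
-20 -0.0 0.0
-18 -0.4 1.3
-16 -0.9 2.6
-14 -1.2 4.0
-12 -1.5 5.3
-10 -1.8 6.7
-8 -2.0 8.0
-6 -2.2 9.4
-4 -2.3 10.8
-2 -2.4 12.1
0 -2.4 13.5
2 -2.4 14.9
4 -2.3 16.3
6 -2.2 17.6
8 -2.0 19.0
10 -1.8 20.4
12 -1.5 21.7
14 -1.2 23.1
```

Request:
{"api": "apply_moves", "payload": {
  "rows": [
    {"xyz": [-0.4,1.3,-1.5],"turn": [0,0,0],"grip": 0},
    {"xyz": [-0.9,2.6,-1.5],"turn": [0,0,0],"grip": 0},
    {"xyz": [-0.9,2.6,-1.5],"turn": [0,0,0],"grip": 0}
  ]
}}

```text
clock: 7.08
tcp_pos: [0.5654, 0.1414, 0.0636]
orientation: [-0.001, 0.002, 1.0, -0.0]
wrist_force: [-1.1, -2.9, -3.2]
finger_gap: 0.015
grip_force: 39.5
```

Request:
{"api": "apply_moves", "payload": {
  "rows": [
    {"xyz": [-0.3,1.4,0],"turn": [0,0,0],"grip": 0},
    {"xyz": [-0.3,1.4,0],"turn": [0,0,0],"grip": 0}
  ]
}}

```text
clock: 7.25
tcp_pos: [0.5656, 0.1425, 0.0636]
orientation: [-0.001, 0.003, 1.0, -0.001]
wrist_force: [-1.4, -4.7, -5.3]
finger_gap: 0.0147
grip_force: 39.3
```

Request:
{"api": "apply_moves", "payload": {
  "rows": [
    {"xyz": [-0.3,1.3,0],"turn": [0,0,0],"grip": 0},
    {"xyz": [-0.3,1.3,0],"turn": [0,0,0],"grip": 0}
  ]
}}

```text
clock: 7.42
tcp_pos: [0.5657, 0.1431, 0.0636]
orientation: [-0.001, 0.003, 1.0, -0.001]
wrist_force: [-1.4, -7.1, -4.6]
finger_gap: 0.0148
grip_force: 39.4
```

Request:
{"api": "apply_moves", "payload": {
  "rows": [
    {"xyz": [-0.3,1.4,0],"turn": [0,0,0],"grip": 0},
    {"xyz": [-0.3,1.4,0],"turn": [0,0,0],"grip": 0}
  ]
}}

```text
clock: 7.58
tcp_pos: [0.5659, 0.1437, 0.0636]
orientation: [-0.001, 0.003, 1.0, -0.002]
wrist_force: [-1.8, -8.9, -4.2]
finger_gap: 0.0148
grip_force: 39.5
```

Request:
{"api": "apply_moves", "payload": {
  "rows": [
    {"xyz": [-0.2,1.3,0],"turn": [0,0,0],"grip": 0},
    {"xyz": [-0.2,1.3,0],"turn": [0,0,0],"grip": 0}
  ]
}}

```text
clock: 7.75
tcp_pos: [0.566, 0.1443, 0.0635]
orientation: [-0.002, 0.003, 1.0, -0.003]
wrist_force: [-2.7, -11.0, -3.5]
finger_gap: 0.0148
grip_force: 39.5
```

Request:
{"api": "apply_moves", "payload": {
  "rows": [
    {"xyz": [-0.2,1.4,0],"turn": [0,0,0],"grip": 0},
    {"xyz": [-0.2,1.4,0],"turn": [0,0,0],"grip": 0}
  ]
}}

```text
clock: 7.92
tcp_pos: [0.5661, 0.1451, 0.0636]
orientation: [-0.002, 0.003, 1.0, -0.003]
wrist_force: [-2.9, -13.2, -4.0]
finger_gap: 0.0145
grip_force: 39.6
```

Request:
{"api": "apply_moves", "payload": {
  "rows": [
    {"xyz": [-0.1,1.4,0],"turn": [0,0,0],"grip": 0},
    {"xyz": [-0.1,1.4,0],"turn": [0,0,0],"grip": 0}
  ]
}}

```text
clock: 8.08
tcp_pos: [0.5662, 0.146, 0.0635]
orientation: [-0.002, 0.004, 1.0, -0.004]
wrist_force: [-2.6, -14.7, -2.9]
finger_gap: 0.0147
grip_force: 39.7
```

Request:
{"api": "apply_moves", "payload": {
  "rows": [
    {"xyz": [-0.1,1.3,0],"turn": [0,0,0],"grip": 0},
    {"xyz": [-0.1,1.3,0],"turn": [0,0,0],"grip": 0}
  ]
}}

```text
clock: 8.25
tcp_pos: [0.5663, 0.1468, 0.0635]
orientation: [-0.002, 0.004, 1.0, -0.004]
wrist_force: [-2.2, -15.5, -2.9]
finger_gap: 0.0148
grip_force: 39.7
```

Request:
{"api": "apply_moves", "payload": {
  "rows": [
    {"xyz": [-0.1,0.7,0],"turn": [0,0,0],"grip": 0},
    {"xyz": [-0.1,0.7,0],"turn": [0,0,0],"grip": 0}
  ]
}}

```text
clock: 8.42
tcp_pos: [0.5665, 0.1473, 0.0635]
orientation: [-0.002, 0.004, 1.0, -0.004]
wrist_force: [-2.3, -17.2, -3.6]
finger_gap: 0.0148
grip_force: 39.7
```

Request:
{"api": "apply_moves", "payload": {
  "rows": [
    {"xyz": [0,0.7,0],"turn": [0,0,0],"grip": 0},
    {"xyz": [0,0.7,0],"turn": [0,0,0],"grip": 0}
  ]
}}

```text
clock: 8.58
tcp_pos: [0.5666, 0.1478, 0.0636]
orientation: [-0.001, 0.004, 1.0, -0.005]
wrist_force: [-2.8, -17.7, -3.9]
finger_gap: 0.0149
grip_force: 39.7
```

Request:
{"api": "apply_moves", "payload": {
  "rows": [
    {"xyz": [0,0.7,0],"turn": [0,0,0],"grip": 0},
    {"xyz": [0,0.7,0],"turn": [0,0,0],"grip": 0}
  ]
}}

```text
clock: 8.75
tcp_pos: [0.5668, 0.1488, 0.0636]
orientation: [-0.001, 0.004, 1.0, -0.004]
wrist_force: [-2.2, -17.7, -3.6]
finger_gap: 0.015
grip_force: 39.7
```

```bash
python3 -c "
from h import *
st()
d=cam('side');cv2.imwrite('pics/s3.png',cv2.resize(d['color'][200:320,200:360],None,fx=5,fy=5,interpolation=cv2.INTER_CUBIC))"
```

```text
t 8.75 r 38.73 deg -5.32 Ft -17.82 Fr -0.57 0.014956247113290234 [ -2.21737721 -17.6872304   -3.57154599]
```

View pics/s3.png

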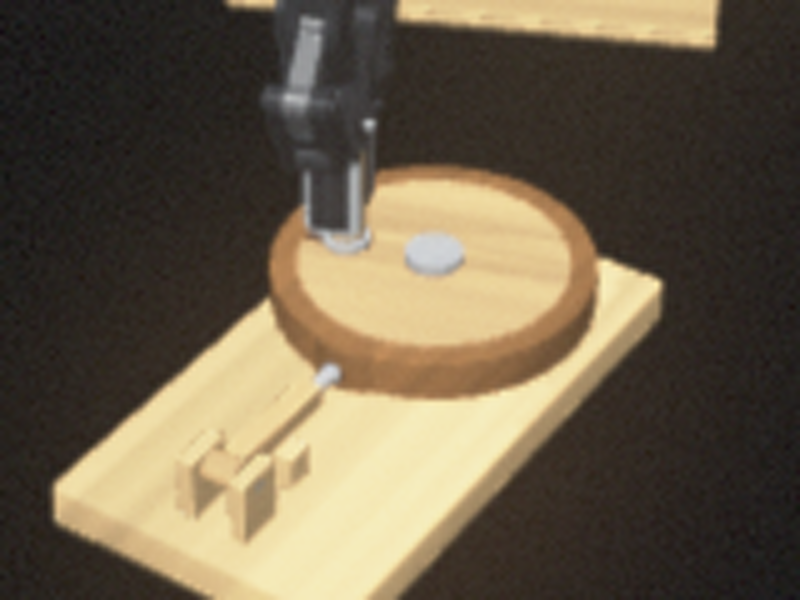

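The crop shows the pointer still level, its foot at (328,375) on the rim where the bump's shading begins, with nothing else in the way. I'll carry on over the hump.

Request:
{"api": "apply_moves", "payload": {
  "rows": [
    {"xyz": [0,0.7,0],"turn": [0,0,0],"grip": 0},
    {"xyz": [0,0.7,0],"turn": [0,0,0],"grip": 0}
  ]
}}

```text
clock: 8.97
tcp_pos: [0.5672, 0.1507, 0.0636]
orientation: [-0.001, 0.004, 1.0, -0.003]
wrist_force: [0.1, -12.0, -5.9]
finger_gap: 0.0148
grip_force: 39.5
```

Request:
{"api": "apply_moves", "payload": {
  "rows": [
    {"xyz": [0,0.7,0],"turn": [0,0,0],"grip": 0},
    {"xyz": [0,0.7,0],"turn": [0,0,0],"grip": 0}
  ]
}}

```text
clock: 9.13
tcp_pos: [0.5674, 0.1529, 0.0636]
orientation: [-0.001, 0.003, 1.0, -0.001]
wrist_force: [-0.5, -6.0, -6.2]
finger_gap: 0.0147
grip_force: 39.4
```

Request:
{"api": "apply_moves", "payload": {
  "rows": [
    {"xyz": [0,0.7,0],"turn": [0,0,0],"grip": 0},
    {"xyz": [0,0.7,0],"turn": [0,0,0],"grip": 0}
  ]
}}

```text
clock: 9.3
tcp_pos: [0.5675, 0.155, 0.0637]
orientation: [-0.001, 0.003, 1.0, -0.0]
wrist_force: [0.3, -4.1, -7.7]
finger_gap: 0.015
grip_force: 39.4
```

Request:
{"api": "apply_moves", "payload": {
  "rows": [
    {"xyz": [0,0.7,0],"turn": [0,0,0],"grip": 0},
    {"xyz": [0,0.7,0],"turn": [0,0,0],"grip": 0}
  ]
}}

```text
clock: 9.47
tcp_pos: [0.5674, 0.156, 0.0637]
orientation: [-0.001, 0.002, 1.0, -0.0]
wrist_force: [0.4, -2.9, -10.4]
finger_gap: 0.0146
grip_force: 39.2
```

```bash
python3 -c "
from h import *
st()"
```

```text
t 9.4667 r 39.35 deg 5.31 Ft -2.89 Fr 0.12 0.014625932196201546 [  0.38256519  -2.86488267 -10.36434847]
```

Request:
{"api": "apply_moves", "payload": {
  "rows": [
    {"xyz": [0.1,1.0,1.2],"turn": [0,0,0],"grip": 0},
    {"xyz": [0.2,2.0,1.2],"turn": [0,0,0],"grip": 0},
    {"xyz": [0.3,3.0,1.2],"turn": [0,0,0],"grip": 0},
    {"xyz": [0.3,3.0,1.2],"turn": [0,0,0],"grip": 0}
  ]
}}

```text
clock: 9.8
tcp_pos: [0.5679, 0.1593, 0.0636]
orientation: [0.0, 0.002, 1.0, 0.0]
wrist_force: [0.5, -2.1, -5.4]
finger_gap: 0.015
grip_force: 39.7
```

Request:
{"api": "apply_moves", "payload": {
  "rows": [
    {"xyz": [0,-0.7,0],"turn": [0,0,0],"grip": 0},
    {"xyz": [-0.1,-1.4,0],"turn": [0,0,0],"grip": 0},
    {"xyz": [-0.2,-2.1,0],"turn": [0,0,0],"grip": 0},
    {"xyz": [-0.2,-2.1,0],"turn": [0,0,0],"grip": 0}
  ]
}}

```text
clock: 10.13
tcp_pos: [0.5678, 0.1577, 0.0636]
orientation: [0.0, 0.002, 1.0, 0.001]
wrist_force: [-0.9, 3.1, -3.6]
finger_gap: 0.015
grip_force: 39.8
```

Request:
{"api": "apply_moves", "payload": {
  "rows": [
    {"xyz": [0,-0.7,0],"turn": [0,0,0],"grip": 0},
    {"xyz": [-0.1,-1.4,0],"turn": [0,0,0],"grip": 0},
    {"xyz": [-0.1,-1.4,0],"turn": [0,0,0],"grip": 0}
  ]
}}

```text
clock: 10.38
tcp_pos: [0.568, 0.1556, 0.0636]
orientation: [0.0, 0.002, 1.0, 0.0]
wrist_force: [-0.3, 3.2, -2.7]
finger_gap: 0.0147
grip_force: 39.9
```

Request:
{"api": "apply_moves", "payload": {
  "rows": [
    {"xyz": [-0.1,-0.7,0],"turn": [0,0,0],"grip": 0},
    {"xyz": [-0.1,-1.4,0],"turn": [0,0,0],"grip": 0},
    {"xyz": [-0.1,-1.4,0],"turn": [0,0,0],"grip": 0}
  ]
}}

```text
clock: 10.63
tcp_pos: [0.5682, 0.1541, 0.0636]
orientation: [0.0, 0.002, 1.0, 0.0]
wrist_force: [-0.4, 3.4, -2.8]
finger_gap: 0.0151
grip_force: 39.9
```

Request:
{"api": "apply_moves", "payload": {
  "rows": [
    {"xyz": [0,-0.7,0],"turn": [0,0,0],"grip": 0},
    {"xyz": [0,-0.7,0],"turn": [0,0,0],"grip": 0}
  ]
}}

```text
clock: 10.8
tcp_pos: [0.5682, 0.1536, 0.0635]
orientation: [0.0, 0.002, 1.0, 0.0]
wrist_force: [0.9, 4.8, -1.8]
finger_gap: 0.0145
grip_force: 39.9
```

Request:
{"api": "apply_moves", "payload": {
  "rows": [
    {"xyz": [0,-0.7,0],"turn": [0,0,0],"grip": 0},
    {"xyz": [0,-0.7,0],"turn": [0,0,0],"grip": 0}
  ]
}}

```text
clock: 10.97
tcp_pos: [0.5682, 0.1534, 0.0636]
orientation: [0.0, 0.002, 1.0, 0.001]
wrist_force: [-0.5, 6.5, -3.2]
finger_gap: 0.0149
grip_force: 39.9
```

Request:
{"api": "apply_moves", "payload": {
  "rows": [
    {"xyz": [0,-0.7,0],"turn": [0,0,0],"grip": 0},
    {"xyz": [0,-0.7,0],"turn": [0,0,0],"grip": 0}
  ]
}}

```text
clock: 11.13
tcp_pos: [0.5682, 0.153, 0.0636]
orientation: [0.0, 0.002, 1.0, 0.001]
wrist_force: [-0.0, 7.5, -2.0]
finger_gap: 0.0149
grip_force: 39.9
```

```bash
python3 -c "
from h import *
st()"
```

```text
t 11.1333 r 40.03 deg 0.89 Ft 7.48 Fr 0.1 0.014879187432496015 [-0.01476633  7.48115156 -1.98580389]
```

Request:
{"api": "apply_moves", "payload": {
  "rows": [
    {"xyz": [0,-1,0],"turn": [0,0,0],"grip": 0},
    {"xyz": [0,-1,0],"turn": [0,0,0],"grip": 0}
  ]
}}

```text
clock: 11.3
tcp_pos: [0.5682, 0.1524, 0.0636]
orientation: [0.0, 0.002, 1.0, 0.002]
wrist_force: [0.4, 8.3, -3.9]
finger_gap: 0.0144
grip_force: 39.9
```

Request:
{"api": "apply_moves", "payload": {
  "rows": [
    {"xyz": [0,-1,0],"turn": [0,0,0],"grip": 0},
    {"xyz": [0,-1,0],"turn": [0,0,0],"grip": 0}
  ]
}}

```text
clock: 11.47
tcp_pos: [0.5682, 0.152, 0.0636]
orientation: [0.0, 0.002, 1.0, 0.002]
wrist_force: [-0.7, 10.9, -3.2]
finger_gap: 0.0149
grip_force: 40.0
```

Request:
{"api": "apply_moves", "payload": {
  "rows": [
    {"xyz": [0,-1,0],"turn": [0,0,0],"grip": 0},
    {"xyz": [0,-1,0],"turn": [0,0,0],"grip": 0}
  ]
}}

```text
clock: 11.63
tcp_pos: [0.5682, 0.1514, 0.0636]
orientation: [0.0, 0.002, 1.0, 0.003]
wrist_force: [-0.2, 12.1, -3.8]
finger_gap: 0.0147
grip_force: 39.9
```

Request:
{"api": "apply_moves", "payload": {
  "rows": [
    {"xyz": [0,-1,0],"turn": [0,0,0],"grip": 0},
    {"xyz": [0,-1,0],"turn": [0,0,0],"grip": 0}
  ]
}}

```text
clock: 11.8
tcp_pos: [0.5682, 0.1508, 0.0636]
orientation: [0.0, 0.001, 1.0, 0.003]
wrist_force: [-0.1, 13.7, -2.9]
finger_gap: 0.0146
grip_force: 40.0
```

Request:
{"api": "apply_moves", "payload": {
  "rows": [
    {"xyz": [0,-1,0],"turn": [0,0,0],"grip": 0},
    {"xyz": [0,-1,0],"turn": [0,0,0],"grip": 0}
  ]
}}

```text
clock: 11.97
tcp_pos: [0.5683, 0.1502, 0.0636]
orientation: [0.0, 0.001, 1.0, 0.003]
wrist_force: [0.2, 14.4, -2.8]
finger_gap: 0.0146
grip_force: 40.0
```

```bash
python3 -c "
from h import *
st()"
```

```text
t 11.9667 r 40.11 deg -3.08 Ft 14.39 Fr -0.59 0.014648399612392423 [ 0.18470904 14.40444125 -2.77869968]
```

Request:
{"api": "apply_moves", "payload": {
  "rows": [
    {"xyz": [0,-1,0],"turn": [0,0,0],"grip": 0},
    {"xyz": [0,-1,0],"turn": [0,0,0],"grip": 0}
  ]
}}

```text
clock: 12.13
tcp_pos: [0.5683, 0.1495, 0.0636]
orientation: [0.001, 0.001, 1.0, 0.004]
wrist_force: [0.5, 14.7, -4.0]
finger_gap: 0.0145
grip_force: 40.0
```

Request:
{"api": "apply_moves", "payload": {
  "rows": [
    {"xyz": [0,-0.7,0],"turn": [0,0,0],"grip": 0},
    {"xyz": [0,-0.7,0],"turn": [0,0,0],"grip": 0}
  ]
}}

```text
clock: 12.3
tcp_pos: [0.5684, 0.1491, 0.0636]
orientation: [0.001, 0.001, 1.0, 0.004]
wrist_force: [1.2, 16.1, -4.3]
finger_gap: 0.0146
grip_force: 40.0
```

Request:
{"api": "apply_moves", "payload": {
  "rows": [
    {"xyz": [0,-0.7,0],"turn": [0,0,0],"grip": 0},
    {"xyz": [0,-0.7,0],"turn": [0,0,0],"grip": 0}
  ]
}}

```text
clock: 12.47
tcp_pos: [0.5685, 0.1483, 0.0636]
orientation: [0.001, 0.001, 1.0, 0.004]
wrist_force: [1.3, 16.0, -4.9]
finger_gap: 0.015
grip_force: 39.9
```

Request:
{"api": "apply_moves", "payload": {
  "rows": [
    {"xyz": [0,-0.5,0],"turn": [0,0,0],"grip": 0},
    {"xyz": [0,-0.5,0],"turn": [0,0,0],"grip": 0}
  ]
}}

```text
clock: 12.63
tcp_pos: [0.5686, 0.1479, 0.0636]
orientation: [0.001, 0.001, 1.0, 0.004]
wrist_force: [1.6, 16.0, -5.3]
finger_gap: 0.0149
grip_force: 39.9
```

```bash
python3 -c "
from h import *
st()"
```

```text
t 12.6333 r 40.65 deg -6.41 Ft 16.05 Fr -0.17 0.01485338492189221 [ 1.62430856 15.97315177 -5.33683797]
```

Request:
{"api": "apply_moves", "payload": {
  "rows": [
    {"xyz": [0,-0.5,0],"turn": [0,0,0],"grip": 0},
    {"xyz": [0,-0.5,0],"turn": [0,0,0],"grip": 0}
  ]
}}

```text
clock: 12.8
tcp_pos: [0.5687, 0.1472, 0.0636]
orientation: [0.001, 0.001, 1.0, 0.004]
wrist_force: [1.3, 15.4, -4.8]
finger_gap: 0.015
grip_force: 39.9
```

Request:
{"api": "apply_moves", "payload": {
  "rows": [
    {"xyz": [0,-0.3,0],"turn": [0,0,0],"grip": 0},
    {"xyz": [0,-0.3,0],"turn": [0,0,0],"grip": 0}
  ]
}}

```text
clock: 12.97
tcp_pos: [0.5688, 0.1467, 0.0636]
orientation: [0.001, 0.001, 1.0, 0.003]
wrist_force: [1.0, 14.6, -4.6]
finger_gap: 0.0148
grip_force: 39.9
```

Request:
{"api": "apply_moves", "payload": {
  "rows": [
    {"xyz": [0,-0.3,0],"turn": [0,0,0],"grip": 0},
    {"xyz": [0,-0.3,0],"turn": [0,0,0],"grip": 0}
  ]
}}

```text
clock: 13.13
tcp_pos: [0.5688, 0.1462, 0.0636]
orientation: [0.001, 0.001, 1.0, 0.003]
wrist_force: [2.4, 13.6, -5.1]
finger_gap: 0.0147
grip_force: 39.9
```

```bash
python3 -c "
from h import *
st()"
```

```text
t 13.1333 r 41.06 deg -8.7 Ft 13.8 Fr 0.34 0.014736618325265153 [ 2.42376715 13.59234023 -5.07782345]
```

Request:
{"api": "apply_moves", "payload": {
  "rows": [
    {"xyz": [0,0.8,0],"turn": [0,0,0],"grip": 0},
    {"xyz": [0,1.5,0],"turn": [0,0,0],"grip": 0},
    {"xyz": [0,1.5,0],"turn": [0,0,0],"grip": 0}
  ]
}}

```text
clock: 13.38
tcp_pos: [0.5688, 0.1463, 0.0636]
orientation: [0.001, 0.002, 1.0, 0.002]
wrist_force: [1.3, 9.7, -5.0]
finger_gap: 0.0146
grip_force: 40.0
```

Request:
{"api": "apply_moves", "payload": {
  "rows": [
    {"xyz": [0,0.8,0],"turn": [0,0,0],"grip": 0},
    {"xyz": [0,1.5,0],"turn": [0,0,0],"grip": 0},
    {"xyz": [0,1.5,0],"turn": [0,0,0],"grip": 0}
  ]
}}

```text
clock: 13.63
tcp_pos: [0.5686, 0.1466, 0.0635]
orientation: [0.001, 0.002, 1.0, 0.001]
wrist_force: [0.3, 5.8, -4.0]
finger_gap: 0.0147
grip_force: 40.1
```

```bash
python3 -c "
from h import *
st()"
```

```text
t 13.6333 r 40.78 deg -8.24 Ft 5.8 Fr -0.49 0.014672520751823306 [ 0.3471952   5.80644301 -4.04120317]
```

Request:
{"api": "apply_moves", "payload": {
  "rows": [
    {"xyz": [0,0.5,0],"turn": [0,0,0],"grip": 0},
    {"xyz": [0,1.0,0],"turn": [0,0,0],"grip": 0},
    {"xyz": [0,1.0,0],"turn": [0,0,0],"grip": 0}
  ]
}}

```text
clock: 13.88
tcp_pos: [0.5683, 0.1468, 0.0635]
orientation: [0.0, 0.002, 1.0, -0.0]
wrist_force: [0.2, 3.8, -3.0]
finger_gap: 0.0147
grip_force: 40.2
```

Request:
{"api": "apply_moves", "payload": {
  "rows": [
    {"xyz": [0,0.5,0],"turn": [0,0,0],"grip": 0},
    {"xyz": [0,1.0,0],"turn": [0,0,0],"grip": 0},
    {"xyz": [0,1.0,0],"turn": [0,0,0],"grip": 0}
  ]
}}

```text
clock: 14.13
tcp_pos: [0.5681, 0.1471, 0.0635]
orientation: [0.0, 0.003, 1.0, -0.001]
wrist_force: [0.9, -0.6, -1.1]
finger_gap: 0.0149
grip_force: 40.4
```

Request:
{"api": "apply_moves", "payload": {
  "rows": [
    {"xyz": [0,0.5,0],"turn": [0,0,0],"grip": 0},
    {"xyz": [0,1.0,0],"turn": [0,0,0],"grip": 0},
    {"xyz": [0,1.0,0],"turn": [0,0,0],"grip": 0}
  ]
}}

```text
clock: 14.38
tcp_pos: [0.5679, 0.1475, 0.0635]
orientation: [-0.0, 0.003, 1.0, -0.001]
wrist_force: [-0.6, -5.0, 1.2]
finger_gap: 0.0145
grip_force: 40.6
```

```bash
python3 -c "
from h import *
st()"
```

```text
t 14.3833 r 40.02 deg -7.01 Ft -5.07 Fr -0.01 0.014542622524761625 [-0.62400381 -5.02988217  1.1639044 ]
```

Request:
{"api": "apply_moves", "payload": {
  "rows": [
    {"xyz": [0,0.8,0],"turn": [0,0,0],"grip": 0},
    {"xyz": [0,1.6,0],"turn": [0,0,0],"grip": 0},
    {"xyz": [0,2.0,0],"turn": [0,0,0],"grip": 0},
    {"xyz": [0,2.0,0],"turn": [0,0,0],"grip": 0}
  ]
}}

```text
clock: 14.72
tcp_pos: [0.5678, 0.148, 0.0635]
orientation: [-0.0, 0.003, 1.0, -0.003]
wrist_force: [-1.2, -11.1, 1.8]
finger_gap: 0.0146
grip_force: 40.8
```

Request:
{"api": "apply_moves", "payload": {
  "rows": [
    {"xyz": [0,0.5,0],"turn": [0,0,0],"grip": 0},
    {"xyz": [0,0.5,0],"turn": [0,0,0],"grip": 0}
  ]
}}

```text
clock: 14.88
tcp_pos: [0.5677, 0.1481, 0.0635]
orientation: [-0.0, 0.004, 1.0, -0.003]
wrist_force: [-1.0, -10.4, 2.2]
finger_gap: 0.0147
grip_force: 40.8
```

```bash
python3 -c "
from h import *
st()"
```

```text
t 14.8833 r 39.75 deg -6.2 Ft -10.43 Fr 0.17 0.014667932420667768 [ -0.95365252 -10.38766154   2.17534581]
```

Request:
{"api": "apply_moves", "payload": {
  "rows": [
    {"xyz": [0,0.5,0],"turn": [0,0,0],"grip": 0},
    {"xyz": [0,0.5,0],"turn": [0,0,0],"grip": 0}
  ]
}}

```text
clock: 15.05
tcp_pos: [0.5677, 0.1482, 0.0635]
orientation: [-0.0, 0.004, 1.0, -0.004]
wrist_force: [-0.9, -12.1, 2.4]
finger_gap: 0.0145
grip_force: 40.9
```

Request:
{"api": "apply_moves", "payload": {
  "rows": [
    {"xyz": [0,0.5,0],"turn": [0,0,0],"grip": 0},
    {"xyz": [0,0.5,0],"turn": [0,0,0],"grip": 0}
  ]
}}

```text
clock: 15.22
tcp_pos: [0.5677, 0.1483, 0.0634]
orientation: [-0.0, 0.004, 1.0, -0.004]
wrist_force: [-1.9, -14.4, 2.6]
finger_gap: 0.015
grip_force: 40.9
```

Request:
{"api": "apply_moves", "payload": {
  "rows": [
    {"xyz": [0,0.4,0],"turn": [0,0,0],"grip": 0},
    {"xyz": [0,0.4,0],"turn": [0,0,0],"grip": 0}
  ]
}}

```text
clock: 15.38
tcp_pos: [0.5677, 0.1484, 0.0634]
orientation: [-0.0, 0.004, 1.0, -0.004]
wrist_force: [-1.0, -15.4, 2.9]
finger_gap: 0.0145
grip_force: 41.0
```

Request:
{"api": "apply_moves", "payload": {
  "rows": [
    {"xyz": [0,0.4,0],"turn": [0,0,0],"grip": 0},
    {"xyz": [0,0.4,0],"turn": [0,0,0],"grip": 0}
  ]
}}

```text
clock: 15.55
tcp_pos: [0.5676, 0.1484, 0.0634]
orientation: [-0.0, 0.004, 1.0, -0.005]
wrist_force: [-1.6, -15.7, 2.7]
finger_gap: 0.0149
grip_force: 41.0
```

Request:
{"api": "apply_moves", "payload": {
  "rows": [
    {"xyz": [0,0.3,0],"turn": [0,0,0],"grip": 0},
    {"xyz": [0,0.3,0],"turn": [0,0,0],"grip": 0}
  ]
}}

```text
clock: 15.72
tcp_pos: [0.5676, 0.1487, 0.0634]
orientation: [-0.0, 0.004, 1.0, -0.005]
wrist_force: [-1.6, -15.6, 2.5]
finger_gap: 0.0147
grip_force: 41.0
```

Request:
{"api": "apply_moves", "payload": {
  "rows": [
    {"xyz": [0,0.3,0],"turn": [0,0,0],"grip": 0},
    {"xyz": [0,0.3,0],"turn": [0,0,0],"grip": 0}
  ]
}}

```text
clock: 15.88
tcp_pos: [0.5677, 0.1491, 0.0634]
orientation: [-0.0, 0.004, 1.0, -0.005]
wrist_force: [-1.1, -14.8, 3.6]
finger_gap: 0.0148
grip_force: 41.0
```

Request:
{"api": "apply_moves", "payload": {
  "rows": [
    {"xyz": [0,-1.0,0],"turn": [0,0,0],"grip": 0},
    {"xyz": [0,-2.0,0],"turn": [0,0,0],"grip": 0},
    {"xyz": [0,-3.0,0],"turn": [0,0,0],"grip": 0},
    {"xyz": [0,-4.0,0],"turn": [0,0,0],"grip": 0},
    {"xyz": [0,-4.6,0],"turn": [0,0,0],"grip": 0},
    {"xyz": [0,-4.6,0],"turn": [0,0,0],"grip": 0},
    {"xyz": [0,-4.6,0],"turn": [0,0,0],"grip": 0}
  ]
}}

```text
clock: 16.47
tcp_pos: [0.568, 0.1487, 0.0635]
orientation: [0.0, 0.003, 1.0, -0.001]
wrist_force: [0.2, -6.1, 1.8]
finger_gap: 0.0152
grip_force: 40.8
```

```bash
python3 -c "
from h import *
st()"
```

```text
t 16.4667 r 39.96 deg -5.37 Ft -6.01 Fr 0.72 0.015155582309332947 [ 0.15156765 -6.05303308  1.78628805]
```

Request:
{"api": "apply_moves", "payload": {
  "rows": [
    {"xyz": [0,-1.0,0],"turn": [0,0,0],"grip": 0},
    {"xyz": [0,-1.6,0],"turn": [0,0,0],"grip": 0},
    {"xyz": [0,-1.6,0],"turn": [0,0,0],"grip": 0},
    {"xyz": [0,-1.6,0],"turn": [0,0,0],"grip": 0}
  ]
}}

```text
clock: 16.8
tcp_pos: [0.5681, 0.1483, 0.0635]
orientation: [0.0, 0.002, 1.0, 0.001]
wrist_force: [0.4, -0.7, 1.6]
finger_gap: 0.0144
grip_force: 40.8
```

```bash
python3 -c "
from h import *
st()"
```

```text
t 16.8 r 40.12 deg -5.89 Ft -0.7 Fr 0.5 0.014394235523061457 [ 0.42906548 -0.74784567  1.6330328 ]
```

At zero push the knob sits at about -6.0°, and the mirror-symmetric top is at about -6.3°, so it's within roughly 0.01 rad. Letting go and lifting off.

Request:
{"api": "apply_moves", "payload": {
  "rows": [
    {"xyz": [0,-0.2,0],"turn": [0,0,0],"grip": 0.25},
    {"xyz": [0,-0.2,0],"turn": [0,0,0],"grip": 0.5},
    {"xyz": [0,-0.2,0],"turn": [0,0,0],"grip": 0.8},
    {"xyz": [0,-0.2,0],"turn": [0,0,0],"grip": 0.8},
    {"xyz": [0,-0.2,0],"turn": [0,0,0],"grip": 0.8},
    {"xyz": [0,-0.2,-15],"turn": [0,0,0],"grip": 0.8},
    {"xyz": [0,-0.2,-45],"turn": [0,0,0],"grip": 0.8},
    {"xyz": [0,-0.2,-80],"turn": [0,0,0],"grip": 0.8},
    {"xyz": [20,-35,-110],"turn": [0,0,0],"grip": 0.8},
    {"xyz": [60,-70,-120],"turn": [0,0,0],"grip": 0.8},
    {"xyz": [90,-100,-120],"turn": [0,0,0],"grip": 0.8},
    {"xyz": [120,-120,-120],"turn": [0,0,0],"grip": 0.8}
  ]
}}

```text
clock: 17.8
tcp_pos: [0.4589, 0.0356, 0.1842]
orientation: [0.002, 0.002, 1.0, -0.0]
wrist_force: [0.6, -1.1, 1.0]
finger_gap: 0.0683
grip_force: 0.0
```

```bash
python3 -c "
from h import *
d=cam('side');W=pts(d)
m=(W[...,2]>.075)&(W[...,2]<.1)&(abs(W[...,0]-.567)<.03)&(abs(W[...,1]-.148)<.03)
print(m.sum(),W[m].mean(0))
t=cam('top')
cv2.imwrite('pics/s4.png',np.concatenate([cv2.resize(d['color'][200:320,200:340],None,fx=2.8,fy=2.8,interpolation=cv2.INTER_CUBIC),cv2.resize(t['color'][150:270,105:245],None,fx=2.8,fy=2.8,interpolation=cv2.INTER_CUBIC)],1))"
```

```text
97 [0.56323355 0.15281555 0.0869296 ]
```

View pics/s4.png

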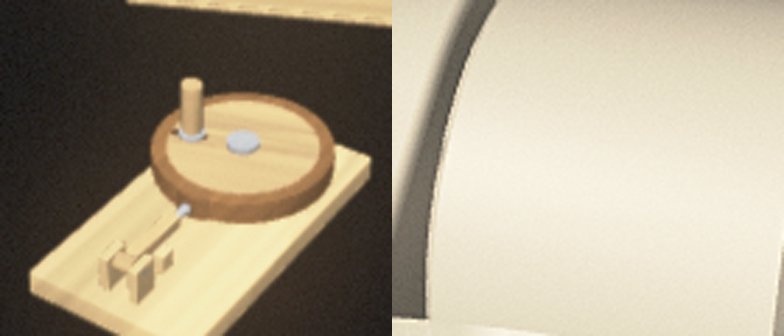

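The pointer is down with its foot at (183,210) on the rim, the knob stands free at (193,110), and the gripper is clear of everything. Handing in.

```bash
python3 -c "
from workcell import ticket
print(ticket.hand_in())"
```

```text
the job is handed in; nothing more can be done
None
```

The job is handed in at about 18 s: pointer arm down on its stop, wheel left with the high spot's top at the pointer to within about 0.01 rad by force readings from both directions, knob released, and nothing in the organiser touched.

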